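Load a slitter spacer over the lip of its nest

TASK

Push the red spacer disc along the shelf of the loading nest, over the yellow lip, so that it drops flat into the pocket beyond; keep pushing until it leans on the black spring buffer at the pocket's end with about 12 N (never as much as 16 N) for half a second. Then back off and gently slide the keeper by its black knob all the way in over the disc, let go of everything, and leave the other things where they are.

Things in the scene. Friction and masses are not known exactly. Their poses are not given: they have to be found in the camera images.
- nest: Fixed loading nest: dark base plate 365 x 220 x 8 mm (local x -155 to +210 mm) on the table. Origin on the table; x is the push direction (shelf, lip, pocket, end stop), y to the left of it, z up; place and yaw vary. Aluminium shelf: flat, 10 mm above the table, x from -155 to -5.
- lip (a point): Middle of the yellow lip's crest, at nest x = 6, y = 0, 13 mm above the table. A 25 degree ramp rises from the shelf at nest x = -2 to the crest (x = 4 to 8), then a sheer drop at x = 8 into the pocket.
- pocket (a point): Point on the pocket's floor, 8 mm above the table, at nest x = 75, y = 0. White side guides 8 mm thick, tops 20 mm above the table, inner faces at nest y = -52 and +52 for x from -30 to 150; before that they flare outward at 25 degrees over 80 mm as a funnel.
- stop_rail (a point): Fixed point at nest x = 126.5, y = 0, halfway along the end stop's rail. The stop (green block with a black spring buffer, 60 mm wide, top 23 mm above the table) was clamped by hand: the buffer's face lies anywhere from nest x = 110.5 to 142.5, not measured; feel for it. The buffer starts to yield at 2 N, takes 5 N more per mm, and is solid after 2.4 mm (14 N).
- spacer: Loose red spacer disc, 100 mm across, 12 mm thick, 0.22 to 0.37 kg, too wide to grip, flush brass plug, no hole. Origin: centre of its underside, z up. Starts flat on the shelf before the lip, which it crosses with a few N. Home: flat, underside 8 mm above the table, nest x 58 to 95. A fingertip 4 mm above the shelf clears the lip and still meets the disc in the pocket.
- keeper (a joint): Sliding keeper beside the pocket, m: 0 drawn back, 0.030 fully in. It slides towards the nest's -y, stays where it is left, friction about 2.5 N. Its steel tongue, 24 mm wide and 4 mm thick, runs 23.5 mm above the table, over a disc lying flat in the pocket (top at 20 mm).
- keeper_knob (a point): Top centre of the keeper's black square knob, 18 x 18 mm, from 27.5 to 56 mm above the table, at nest x = 75, y = 96 mm minus the joint value. Push its outer (+y) face, or pinch it from above.
- grease_tin: Bystander: small blue tin on the nest's far deck; leave it alone. Origin at its underside.
- bushing: Bystander: brass bushing on the nest's far deck; leave it alone. Origin at its underside.
- tape_roll: Bystander: yellow tape roll; leave it alone. Origin at its underside.
- label_roll: Bystander: white label roll; leave it alone. Origin at its underside.
- core_short: Bystander: cardboard core; leave it alone. Origin at its underside.
- wrench: Bystander: wrench; leave it alone. Origin at its underside.
- oiler: Bystander: white oil bottle with red cap; leave it alone. Origin at its underside.
Things that resemble listed ones, but are neither listed nor needed, are in the scene too. There is more than one size of the spacer; the job needs the smallest.

How it is judged:
By the outcome, as a careful person would: the job done as asked, in the order asked, and still so for the second after the job is handed in, with the robot touching nothing.
It also fails if it takes over 66 s, if anything falls off the work surface, if the arm or the gripper's body presses on something with over 40 N, if the wrist force passes 120 N, or if a joint passes its speed limit or range.

ROBOT

A 6-joint arm with a two-finger parallel gripper is mounted at the origin on the work surface. World frame = base frame: x ahead of the robot, y to its left, z up, the work surface at z = 0. Lengths are in mm, angles in rad, forces in N, time in s.
With the tool pointing down it reaches from about 400 to 925 mm from the base axis. Payload 12.5 kg.
Tool frame: the origin (TCP) lies midway between the tips of the shut fingers; the grasp point (between the pads) lies 19 mm behind it; y points along the fingers, x is the direction in which the jaws open and shut, and the axes are right-handed (so a half turn about y gives the same grasp; the last joint's range is limited). The gripper opens to 95 mm and grips with 3 to 60 N. Pads are 20 mm wide; open, the fingers measure 119 mm over their backs; the gripper's body (75 mm by 180 mm) begins 59 mm behind the grasp point.
Start: joints at [-1.232, 0.491, 1.559, -0, 1.092, -0.106], TCP at [268.948, -564.193, 214.661] pointing down, gripper open.
Joint ranges: [-3.1, 3.1], [-0.84, 2.19], [0.05, 2.79], [-1.13, 4.28], [0.06, 2.93], [-2.69, 2.69]. Speed limits (rad/s): [2.22, 2.22, 2.79, 3.14, 3.14, 3.14].

INTERFACE

Orientations are given as [roll, pitch, yaw] about the fixed x, y, z axes, in that order (R = Rz(yaw) Ry(pitch) Rx(roll)).
In Python, from cell import env, vision, job gives the robot as it stands.
- The arm moves only by the shell command python3 -m crank 'ROWS' [OPENING]. ROWS is JSON, a list of rows, each a list of 6 numbers: the shift along the tool's x, y, z in mm, then the turn, a rotation vector about the tool's x, y, z in degrees. In form: [[x, y, z, rx, ry, rz], ...]. A call has 1 to 5 rows; each row is the pose to reach, as a shift and turn from the pose measured when the call began, along the tool's axes at that moment; what a row does not reach only later rows make up. A row lasts 1/10 s, in which the tool goes at most 50 mm and 8.59 degrees, less where a joint would pass 70% of its speed; a pose out of reach is approached as far as the arm can. A call with a gripper value outside its range is refused whole. OPENING is the opening, from 0 (shut) to 1 (fully open), set as the call begins (- or left out, the last holds). The fingers move at their own pace and stop on an object; the grip force is fixed at half the most. Time passes only in rows, so rows that repeat a pose let the fingers close. It gives the time, the measured TCP pose, the force and the opening at its end, in the units of the state.
- env.state(): the state, without advancing time (a new reading comes with each control period).
- vision.read_camera(name): name is "scene" or "top"; returns (picture, depth): 384x512x3 uint8, blue, green, red; 384x512 float32, mm along the optical axis (not along the pixel's ray), 0 where there is no reading.
- vision.calibration(name): a dict with "vertical_fov" (degrees; the focal length in pixels is half the picture's height over the tangent of half this angle, whatever the lens; pixels are square), "cx", "cy" (the principal point, pixels), "pose" (4x4, takes a point from camera to world coordinates). Camera axes: x right, y down, z forward; pixel columns grow to the right and rows downward; lengths in mm; the calibration is good to about 2 mm. A picture is of the moment at which its call begins. calibration takes no time and is no camera call.
- job.job_done(): hands the job in, once; it reports no verdict.
The state is a dict: "t": time; "joints": joint angles; "qvel": joint speeds; "tau": joint torques, N m; "eef_pos": TCP position; "tcp_rot": TCP orientation; "ft_force": force on the tool from outside, world axes, zero at the start; "moment": the same for the moment, N m; "opening": opening from 0.0 (shut) to 1.0 (fully open).
Only numpy, scipy, OpenCV 4.12 (cv2) and the standard library are available. Lean on these libraries where they do the work, as an engineer would, in place of code of your own. Each camera call takes 0.05 s, during which the arm holds its last target.

## Working session

There is one attempt and no reset: what is moved stays moved. The work goes in short steps, Python scripts to look and compute and a shell command to move; the robot and the scene stay as the last step left them, time stands still between calls to the robot, and variables do not carry over. Pictures are saved under pics/ and viewed, and the job is handed in when it is done.

```bash
ls; mkdir -p pics; python3 - <<'E'
from cell import env,vision,job
import cv2,numpy as np
for n in ("scene","top"):
    p,d=vision.read_camera(n); cv2.imwrite(f"pics/{n}0.png",p); np.save(f"pics/{n}0.npy",d)
    print(n,vision.calibration(n), p.shape)
print(env.state())
E
```

```text
pics
scene {'vertical_fov': 50.56636578394815, 'cx': 251.26702864136985, 'cy': 194.3937783236045, 'pose': array([[ 5.55287149e-02,  5.11086735e-01, -8.57733590e-01,
         1.43066118e+03],
       [ 9.98449695e-01, -2.51172037e-02,  4.96722517e-02,
        -5.83513911e+01],
       [ 3.84295964e-03, -8.59162078e-01, -5.11689120e-01,
         6.19085728e+02],
       [ 0.00000000e+00,  0.00000000e+00,  0.00000000e+00,
         1.00000000e+00]])} (384, 512, 3)
top {'vertical_fov': 57.63248663362751, 'cx': 246.83521275038117, 'cy': 193.62700136844924, 'pose': array([[-2.28018498e-02, -9.95300120e-01,  9.41156021e-02,
         4.52663016e+02],
       [-9.99639990e-01,  2.13667427e-02, -1.62281205e-02,
         1.29763479e+01],
       [ 1.41409064e-02, -9.44517507e-02, -9.95429004e-01,
         1.00792965e+03],
       [ 0.00000000e+00,  0.00000000e+00,  0.00000000e+00,
         1.00000000e+00]])} (384, 512, 3)
{'t': 0.1, 'joints': array([-1.23158724e+00,  4.91500869e-01,  1.55936598e+00,  5.10750051e-05,
        1.09172296e+00, -1.05608401e-01]), 'qvel': array([-1.17561435e-03,  4.33856775e-04, -7.39978462e-04,  9.65014621e-06,
       -5.07041024e-04,  1.07221878e-04]), 'tau': array([ 4.68260521e-03, -6.13619542e+01, -2.58605933e+01,  6.94546988e-02,
        4.70242719e-02, -7.30637362e-05]), 'eef_pos': array([ 268.89041049, -563.97021511,  214.12696215]), 'tcp_rot': array([-1.57064616e+00,  9.86827763e-04, -1.12600233e+00]), 'ft_force': array([ 0.69294869, -0.0285276 , -0.10476587]), 'moment': array([-0.0302715 , -0.00468858, -0.00914615]), 'opening': 1.0043897763243752}
```

View pics/scene0.png

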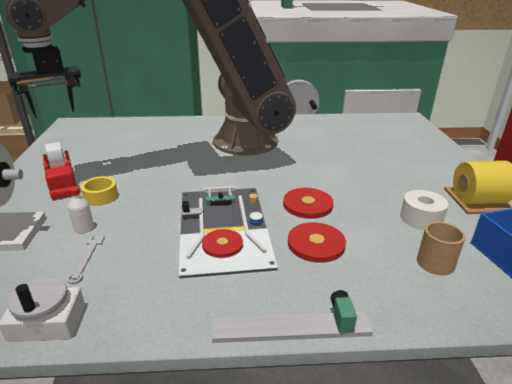

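View pics/top0.png

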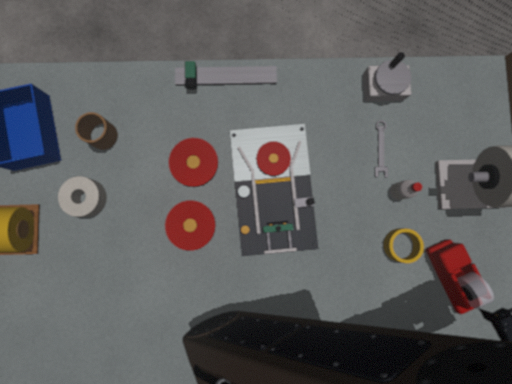

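```bash
python3 - <<'E'
import cv2
p=cv2.imread("pics/top0.png"); c=p[115:265,220:330]; cv2.imwrite("pics/topcrop.png",cv2.resize(c,None,fx=4,fy=4,interpolation=cv2.INTER_CUBIC))
p=cv2.imread("pics/scene0.png"); c=p[180:280,165:285]; cv2.imwrite("pics/scenecrop.png",cv2.resize(c,None,fx=6,fy=6,interpolation=cv2.INTER_CUBIC))
E
```

```text
(no output)
```

View pics/topcrop.png

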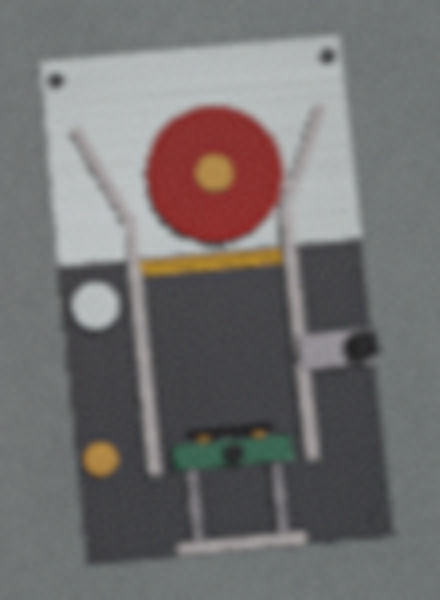

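View pics/scenecrop.png

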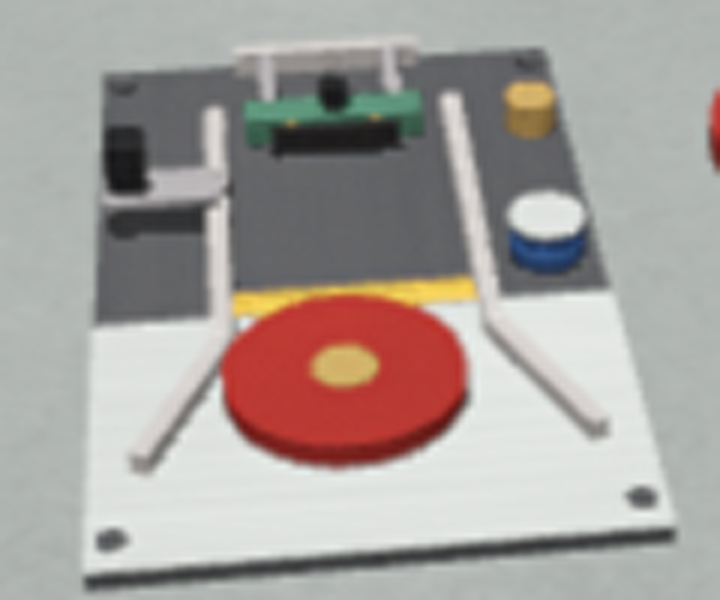

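```bash
cat > h.py <<'E'
import numpy as np
from cell import env,vision,job
def ray(cam,u,v,z):
    c=vision.calibration(cam); f=192/np.tan(np.radians(c["vertical_fov"]/2)); P=c["pose"]
    d=P[:3,:3]@np.array([(u-c["cx"])/f,(v-c["cy"])/f,1]); o=P[:3,3]
    return o+d*(z-o[2])/d[2]
def tc(x,y,z): return ray("top",(x+.5)/4-.5+220,(y+.5)/4-.5+115,z)
def sc(x,y,z): return ray("scene",(x+.5)/6-.5+165,(y+.5)/6-.5+180,z)
def fit(L,W):
    L=np.array(L,float);W=np.array(W)[:,:2]
    l=L-L.mean(0);w=W-W.mean(0)
    th=np.arctan2((l[:,0]*w[:,1]-l[:,1]*w[:,0]).sum(),(l*w).sum())
    R=np.array([[np.cos(th),-np.sin(th)],[np.sin(th),np.cos(th)]])
    t=W.mean(0)-R@L.mean(0); return th,t,W-(L@R.T+t)
E
python3 - <<'E'
from h import *
L=[(-155,-110),(-155,110),(210,110),(210,-110)]
res={}
for nm,W in (("top",[tc(40,62,9),tc(340,37,9),tc(392,533,7),tc(87,563,7)]),("scene",[sc(675,533,10),sc(88,578,9),sc(105,74,8),sc(545,50,8)])):
    th,t,r=fit(L,W); print(nm,np.degrees(th),t,r.round(1).tolist())
    R=np.array([[np.cos(th),-np.sin(th)],[np.sin(th),np.cos(th)]])
    loc=lambda p:((p[:2]-t)@R).round(1)
    if nm=="top":
        print("disc",tc(214,174,22),loc(tc(214,174,22)));print("knob",tc(360,347,56),loc(tc(360,347,56)))
        print("lip",loc(tc(141,268,11)),loc(tc(284,256,11)),"buf",loc(tc(232,432,20)))
        print("guide ends",loc(tc(155,474,20)),loc(tc(313,460,20)),loc(tc(73,131,20)),loc(tc(320,106,20)))
    else:
        print("disc",sc(344,366,22),loc(sc(344,366,22)));print("knob",sc(125,128,56),loc(sc(125,128,56)))
E
```

```text
top -176.02940469392033 [588.36469999 -78.15002428] [[-0.7, 0.4], [-1.4, -0.6], [1.4, 1.1], [0.7, -0.9]]
disc [646.53508519 -80.8360271   22.        ] [-57.8   6.7]
knob [ 517.64219467 -174.15646531   56.        ] [77.2 90.9]
lip [  3.7 -51.3] [ 4.3 52.3] buf [126.8   1.3]
guide ends [151.1 -55.7] [151.7  56.3] [-98.5 -91.2] [-101.    88.3]
scene -176.14076072769686 [586.48196341 -78.91950781] [[2.8, -0.7], [0.4, 2.0], [-2.4, -0.3], [-0.8, -1.1]]
disc [643.48369818 -83.10744382  22.        ] [-56.6   8. ]
knob [ 511.77499206 -178.73709589   56.        ] [81.3 94.6]
```

```bash
cat >> h.py <<'E'
from scipy.spatial.transform import Rotation as Ro
TH=np.radians(-176.05); O=np.array([587.5,-78.5])
RN=np.array([[np.cos(TH),-np.sin(TH)],[np.sin(TH),np.cos(TH)]])
def nest(p): return (np.asarray(p)[:2]-O)@RN
def world(x,y,z): return np.r_[RN@np.array([x,y])+O,z]
def tr(s): return Ro.from_euler("xyz",s["tcp_rot"])
GOAL=Ro.from_matrix(np.column_stack([np.r_[RN[:,1],0],[0,0,-1],np.cross(np.r_[RN[:,1],0],[0,0,-1])]))
def go(x,y,z):
    s=env.state();r=tr(s)
    print("shift",r.inv().apply(world(x,y,z)-s["eef_pos"]).round(1),"turn",np.degrees((r.inv()*GOAL).as_rotvec()).round(1))
def st():
    s=env.state(); f=s["ft_force"]
    print("t %.2f"%s["t"],"nest",nest(s["eef_pos"]).round(2),"z %.2f"%s["eef_pos"][2],"Fnest",(f[:2]@RN).round(2),"Fz %.2f"%f[2],"op %.2f"%s["opening"],"joints",s["joints"].round(2))
E
python3 - <<'E'
from h import *
st(); go(-138,4,120)
d=np.load("pics/top0.npy"); c=vision.calibration("top");f=192/np.tan(np.radians(c["vertical_fov"]/2))
v,u=np.mgrid[:384,:512]; X=np.stack([(u-c["cx"])/f*d,(v-c["cy"])/f*d,d],-1)@c["pose"][:3,:3].T+c["pose"][:3,3]
for (a,b,e,g) in ((360,45,415,105),(435,140,512,215),(395,175,430,200),(425,235,495,315),(385,225,425,265),(230,120,320,255)):
    q=X[b:g,a:e][d[b:g,a:e]>0]; q=q[q[:,2]>25]
    print(len(q), q.min(0).round() if len(q) else 0,q.max(0).round() if len(q) else 0)
E
```

```text
t 0.10 nest [351.29 462.37] z 214.13 Fnest [-0.69  0.08] Fz -0.10 op 1.00 joints [-1.23  0.49  1.56  0.    1.09 -0.11]
shift [-246.7   94.5  623.4] turn [ 0.  21.5 -0.1]
1638 [ 812. -477.   25.] [ 909. -355.  129.]
2226 [ 488. -646.   25.] [ 636. -545.  240.]
406 [ 521. -461.   28.] [ 570. -415.  124.]
2659 [ 202. -619.   25.] [ 405. -475.  305.]
540 [ 346. -486.   25.] [ 439. -389.   50.]
569 [ 383. -189.   25.] [695.  22.  61.]
```

```bash
python3 -m crank '[[-18,0,45,0,4,0],[-36,0,90,0,10,0],[-54,0,135,0,16,0],[-72,0,180,0,21.5,0],[-90,0,225,0,21.5,0]]' 0; python3 -c "
from h import *
st();go(-138,4,120)"
```

```text
t: 0.6
eef_pos: [434.2, -384.3, 214.1]
tcp_rot: [-1.571, 0.001, -1.505]
ft_force: [0.7, -1.6, 0.5]
opening: 0.639
t 0.60 nest [174.02 294.53] z 214.05 Fnest [-0.59  1.67] Fz 0.46 op 0.64 joints [-0.84  0.43  1.67  0.    1.04  0.67]
shift [-291.4   94.3  311.2] turn [ 0.  -0.2 -0.1]
```

```bash
python3 -m crank '[[-34,5,36,0,0,0],[-68,10,72,0,0,0],[-102,15,108,0,0,0],[-136,20,144,0,0,0],[-170,25,180,0,0,0]]' 0; python3 -m crank '[[-34,10,36,0,0,0],[-68,20,72,0,0,0],[-100,40,108,0,0,0],[-121,60,132,0,0,0],[-121,60,132,0,0,0]]' 0;python3 -c "
from h import *
st();go(-138,4,14.5)"
```

```text
t: 1.1
eef_pos: [603.2, -201.5, 188.8]
tcp_rot: [-1.572, 0.001, -1.505]
ft_force: [-0.3, -0.5, -0.5]
opening: 0.212
t: 1.6
eef_pos: [727.5, -67.9, 124.4]
tcp_rot: [-1.576, 0.003, -1.501]
ft_force: [-0.7, -0.8, -0.7]
opening: 0.004
t 1.60 nest [-140.45   -0.97] z 124.45 Fnest [0.79 0.72] Fz -0.67 op 0.00 joints [-0.18  0.73  1.35  0.    1.07  1.32]
shift [  5.3 109.9  -1.8] turn [ 0.3  0.  -0.2]
```

```bash
python3 -m crank '[[2,30,0,0,0,0],[4,60,0,0,0,0],[5,85,-2,0.3,0,-0.2],[5,85,-2,0.3,0,-0.2]]' 0;python3 -c "
from h import *
import cv2
st();go(-138,4,14.5)
for n in ('top','scene'):
  p,d=vision.read_camera(n);cv2.imwrite('pics/%s1.png'%n,p)
t=cv2.imread('pics/top1.png')[100:270,215:335];s=cv2.imread('pics/scene1.png')[150:300,150:300]
cv2.imwrite('pics/c1.png',np.hstack([cv2.resize(t,(400,567)),cv2.resize(s,(400,567))]))
"
```

```text
t: 2.0
eef_pos: [723.0, -73.0, 36.0]
tcp_rot: [-1.577, 0.001, -1.502]
ft_force: [-0.3, 0.4, -0.8]
opening: 0.005
t 2.00 nest [-135.58    3.9 ] z 35.97 Fnest [ 0.27 -0.44] Fz -0.78 op 0.00 joints [-0.19  0.82  1.42 -0.    0.91  1.31]
shift [ 0.1 21.5  2.6] turn [ 0.4  0.  -0.1]
```

View pics/c1.png

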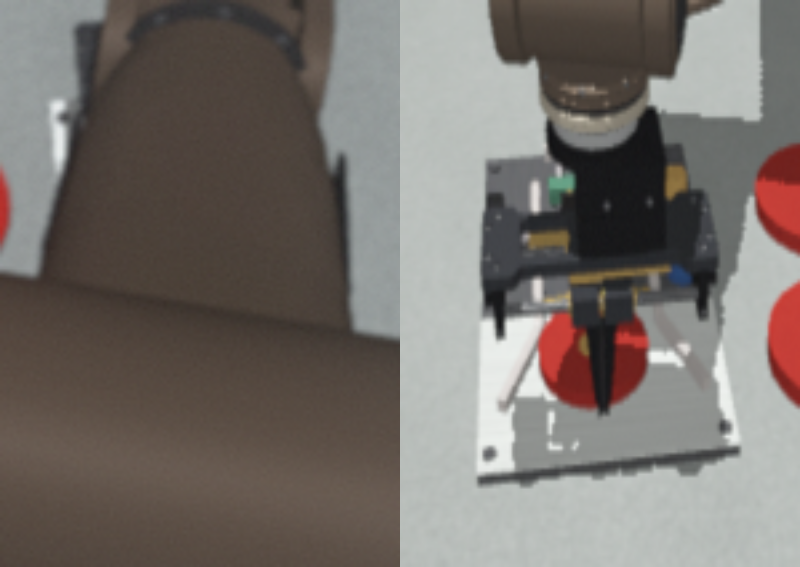

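```bash
python3 -m crank '[[3,12,2,0.4,0,0],[3,21,2,0.4,0,0],[3,21.5,2,0.4,0,0]]' 0;python3 -c "
from h import *
st();go(-125,7,14.5)"
```

```text
t: 2.4
eef_pos: [727.1, -76.2, 17.6]
tcp_rot: [-1.566, 0.0, -1.502]
ft_force: [0.1, -0.2, -0.0]
opening: 0.005
t 2.40 nest [-139.46    7.35] z 17.63 Fnest [-0.07  0.2 ] Fz -0.05 op 0.01 joints [-0.2   0.85  1.42  0.    0.87  1.31]
shift [ -0.4   3.1 -14.5] turn [-0.3  0.  -0. ]
```

```bash
python3 -m crank '[[0,3,-3,0,0,0],[0,3.1,-8,0,0,0],[0,3.1,-14,0,0,0],[0,3.1,-20,0,0,0],[0,3.1,-20,0,0,0]]' 0;python3 -c "
from h import *
st();go(-110,5,14.5)"
```

```text
t: 2.9
eef_pos: [706.5, -77.7, 14.8]
tcp_rot: [-1.566, 0.0, -1.502]
ft_force: [0.2, 0.6, -0.3]
opening: 0.006
t 2.90 nest [-118.77    7.35] z 14.78 Fnest [-0.21 -0.55] Fz -0.26 op 0.01 joints [-0.2   0.83  1.48  0.    0.83  1.3 ]
shift [-2.4  0.2 -8.8] turn [-0.3  0.  -0. ]
```

```bash
python3 -m crank '[[-1,0,-5,0,0,0],[-2,0,-9,0,0,0],[-3,0,-13,0,0,0],[-4,0,-17,0,0,0],[-5,0,-20,0,0,0]]' 0;python3 -c "
from h import *
st();go(-70,1,14.5)"
```

```text
t: 3.4
eef_pos: [686.1, -74.0, 14.9]
tcp_rot: [-1.565, -0.0, -1.502]
ft_force: [3.9, -0.2, 0.7]
opening: 0.001
t 3.40 nest [-98.66   2.26] z 14.92 Fnest [-3.88  0.48] Fz 0.71 op 0.00 joints [-0.2   0.8   1.54  0.    0.79  1.3 ]
shift [ -1.3   0.3 -28.7] turn [-0.3  0.   0. ]
```

```bash
python3 -m crank '[[0,0,-4,0,0,0],[-1,0.2,-8,0,0,0],[-1,0.3,-12,0,0,0],[-1,0.3,-16,0,0,0],[-1,0.3,-20,0,0,0]]' 0;python3 -c "
from h import *
import cv2
st();go(-70,0,14.5)
p,d=vision.read_camera('scene');cv2.imwrite('pics/s2.png',cv2.resize(p[150:300,150:300],(600,600),interpolation=2))"
```

```text
t: 3.9
eef_pos: [665.8, -74.5, 14.6]
tcp_rot: [-1.565, -0.0, -1.502]
ft_force: [1.9, -0.7, 2.5]
opening: 0.007
t 3.90 nest [-78.43   1.39] z 14.64 Fnest [-1.82  0.78] Fz 2.47 op 0.01 joints [-0.21  0.78  1.6   0.    0.76  1.29]
shift [-1.4  0.1 -8.4] turn [-0.3  0.   0. ]
```

View pics/s2.png

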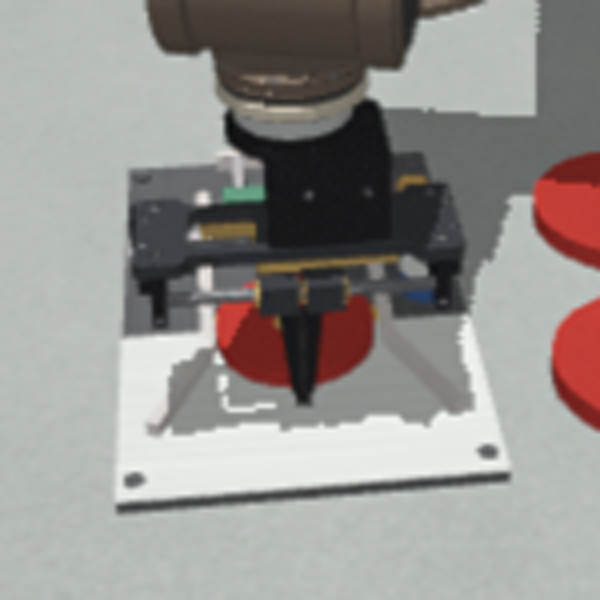

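```bash
python3 -m crank '[[0,0,-5,0,0,0],[-1,0.2,-10,0,0,0],[-1,0.2,-15,0,0,0],[-1,0.2,-20,0,0,0],[-1,0.2,-25,0,0,0]]' 0;python3 -c "
from h import *
st()"; python3 -m crank '[[0,0,-5,0,0,0],[0,0.1,-10,0,0,0],[0,0.1,-15,0,0,0],[0,0.1,-20,0,0,0],[0,0.1,-25,0,0,0]]' 0;python3 -c "
from h import *
st();go(0,0,14.5)"
```

```text
t: 4.45
eef_pos: [639.8, -75.2, 14.2]
tcp_rot: [-1.566, 0.0, -1.502]
ft_force: [2.4, 0.0, 2.3]
opening: 0.005
t 4.45 nest [-52.38   0.3 ] z 14.24 Fnest [-2.44  0.14] Fz 2.31 op 0.00 joints [-0.22  0.75  1.67  0.    0.71  1.28]
t: 4.95
eef_pos: [613.9, -76.9, 13.7]
tcp_rot: [-1.567, 0.0, -1.502]
ft_force: [0.9, 0.0, -1.3]
opening: 0.005
t 4.95 nest [-26.4    0.19] z 13.70 Fnest [-0.95  0.06] Fz -1.33 op 0.00 joints [-0.23  0.73  1.74  0.    0.67  1.27]
shift [ -0.2  -0.9 -26.4] turn [-0.2  0.  -0. ]
```

```bash
python3 -m crank '[[0,-0.8,-4,-0.2,0,0],[0,-1,-8,-0.2,0,0],[0,-1,-12,-0.2,0,0],[0,-1,-16,-0.2,0,0]]' 0;python3 -c "
from h import *
st();go(0,0,14.8)"
```

```text
t: 5.35
eef_pos: [597.5, -78.0, 14.6]
tcp_rot: [-1.571, 0.0, -1.502]
ft_force: [0.8, 0.4, -0.4]
opening: 0.005
t 5.35 nest [-10.     0.17] z 14.58 Fnest [-0.84 -0.38] Fz -0.45 op 0.00 joints [-0.24  0.71  1.78  0.    0.65  1.26]
shift [ -0.2  -0.2 -10. ] turn [-0.  0. -0.]
```

```bash
python3 -m crank '[[0,-0.2,-3,0,0,0],[0,-0.2,-6,0,0,0],[0,-0.2,-9,0,0,0],[0,-0.2,-12,0,0,0]]' 0;python3 -c "
from h import *
import cv2
st();go(10,0,14.8)
p,d=vision.read_camera('scene');cv2.imwrite('pics/s3.png',cv2.resize(p[150:300,150:300],(600,600),interpolation=2))"
```

```text
t: 5.75
eef_pos: [585.4, -78.8, 14.8]
tcp_rot: [-1.57, 0.0, -1.502]
ft_force: [1.4, 0.9, -0.2]
opening: 0.003
t 5.75 nest [2.12 0.18] z 14.83 Fnest [-1.46 -0.78] Fz -0.21 op 0.00 joints [-0.25  0.7   1.81  0.    0.63  1.26]
shift [-0.2  0.  -7.9] turn [-0.  0. -0.]
```

View pics/s3.png

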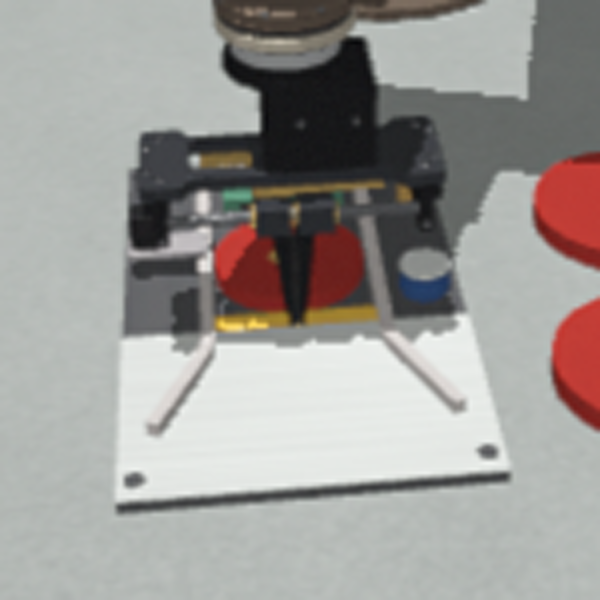

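```bash
python3 -m crank '[[0,0,-2,0,0,0],[0,0,-4,0,0,0],[0,0,-6,0,0,0],[0,0,-7,0,0,0]]' 0;python3 -c "
from h import *
st()"; python3 -m crank '[[0,0,-1,0,0,0],[0,0,-2,0,0,0],[0,0,-2.5,0,0,0]]' 0;python3 -c "
from h import *
st()"
```

```text
t: 6.2
eef_pos: [577.8, -79.3, 14.8]
tcp_rot: [-1.571, 0.0, -1.502]
ft_force: [1.4, -0.5, -1.4]
opening: 0.004
t 6.20 nest [9.7  0.14] z 14.83 Fnest [-1.35  0.61] Fz -1.39 op 0.00 joints [-0.25  0.7   1.83  0.    0.62  1.25]
t: 6.5
eef_pos: [575.9, -79.6, 15.0]
tcp_rot: [-1.569, 0.0, -1.502]
ft_force: [5.3, 0.8, -1.4]
opening: 0.004
t 6.50 nest [11.64  0.27] z 14.96 Fnest [-5.35 -0.39] Fz -1.37 op 0.00 joints [-0.25  0.69  1.83  0.    0.61  1.25]
```

```bash
python3 -m crank '[[0,0,-1,0,0,0],[0,0,-1.5,0,0,0],[0,0,-1.5,0,0,0]]' 0;python3 -c "
from h import *
st()"
```

```text
t: 6.8
eef_pos: [575.3, -79.8, 15.2]
tcp_rot: [-1.567, -0.001, -1.502]
ft_force: [5.7, 0.9, -1.5]
opening: 0.007
t 6.80 nest [12.23  0.5 ] z 15.20 Fnest [-5.77 -0.48] Fz -1.45 op 0.01 joints [-0.25  0.69  1.84  0.    0.61  1.25]
```

```bash
python3 -m crank '[[0,0.2,-1,0,0,0],[0,0.3,-1.8,0,0,0],[0,0.3,-1.8,0,0,0]]' 0;python3 -c "
from h import *
st()"
```

```text
t: 7.1
eef_pos: [575.0, -80.2, 15.3]
tcp_rot: [-1.564, -0.001, -1.502]
ft_force: [8.0, 0.6, -0.7]
opening: 0.006
t 7.10 nest [12.6   0.83] z 15.30 Fnest [-7.97 -0.  ] Fz -0.74 op 0.01 joints [-0.25  0.69  1.84  0.    0.6   1.25]
```

```bash
python3 -m crank '[[-0.3,0.3,-1.6,0,0,0],[-0.5,0.4,-2.3,0,0,0],[-0.5,0.4,-2.3,0,0,0]]' 0;python3 -c "
from h import *
st()"
```

```text
t: 7.4
eef_pos: [574.6, -80.2, 15.4]
tcp_rot: [-1.559, -0.003, -1.502]
ft_force: [10.0, -0.3, -1.3]
opening: 0.004
t 7.40 nest [12.98  0.78] z 15.44 Fnest [-9.98  0.96] Fz -1.34 op 0.00 joints [-0.25  0.69  1.84  0.    0.6   1.25]
```

```bash
python3 -m crank '[[-0.3,0.4,-2.2,0,0,0],[-0.3,0.4,-2.7,0,0,0],[-0.3,0.4,-2.8,0,0,0],[-0.3,0.4,-2.8,0,0,0]]' 0;python3 -c "
from h import *
st()"
```

```text
t: 7.8
eef_pos: [574.2, -80.4, 15.7]
tcp_rot: [-1.554, -0.004, -1.502]
ft_force: [10.0, 0.7, -1.9]
opening: 0.003
t 7.80 nest [13.38  1.02] z 15.69 Fnest [-10.    -0.04] Fz -1.86 op 0.00 joints [-0.25  0.69  1.85  0.    0.59  1.25]
```

```bash
python3 -c "
from h import *
for i in range(5):
  st(); vision.read_camera('scene')
st()"
```

```text
t 7.80 nest [13.38  1.02] z 15.69 Fnest [-10.    -0.04] Fz -1.86 op 0.00 joints [-0.25  0.69  1.85  0.    0.59  1.25]
t 7.85 nest [13.39  1.03] z 15.71 Fnest [-11.86  -0.49] Fz -0.35 op 0.00 joints [-0.25  0.69  1.85  0.    0.59  1.25]
t 7.90 nest [13.33  1.02] z 15.71 Fnest [-11.4   -0.49] Fz -1.07 op 0.00 joints [-0.25  0.69  1.85  0.    0.59  1.25]
t 7.95 nest [13.35  1.02] z 15.71 Fnest [-11.     0.16] Fz -1.40 op 0.00 joints [-0.25  0.69  1.85  0.    0.59  1.25]
t 8.00 nest [13.35  1.05] z 15.71 Fnest [-11.47   0.64] Fz -0.27 op 0.00 joints [-0.25  0.69  1.85  0.    0.59  1.25]
t 8.05 nest [13.36  1.03] z 15.70 Fnest [-10.35   0.61] Fz -1.14 op 0.00 joints [-0.25  0.69  1.85  0.    0.59  1.25]
```

```bash
python3 -m crank '[[-0.3,0.6,-2.5,0,0,0],[-0.3,0.7,-2.9,0,0,0],[-0.3,0.7,-2.9,0,0,0]]' 0; python3 -c "
from h import *
for i in range(6):
  st(); vision.read_camera('scene')
st()"
```

```text
t: 8.35
eef_pos: [574.1, -80.8, 15.8]
tcp_rot: [-1.548, -0.006, -1.503]
ft_force: [12.1, 0.8, -1.1]
opening: 0.005
t 8.35 nest [13.55  1.36] z 15.79 Fnest [-12.08   0.08] Fz -1.13 op 0.00 joints [-0.25  0.69  1.85  0.    0.58  1.25]
t 8.40 nest [13.54  1.37] z 15.78 Fnest [-11.21   0.45] Fz -1.88 op 0.01 joints [-0.25  0.69  1.85  0.    0.58  1.25]
t 8.45 nest [13.55  1.36] z 15.78 Fnest [-11.32   1.14] Fz -0.90 op 0.00 joints [-0.25  0.69  1.85  0.    0.58  1.25]
t 8.50 nest [13.56  1.36] z 15.76 Fnest [-11.6   -0.16] Fz -1.42 op 0.00 joints [-0.25  0.69  1.85  0.    0.58  1.25]
t 8.55 nest [13.56  1.37] z 15.76 Fnest [-11.93  -0.86] Fz -1.89 op 0.00 joints [-0.25  0.69  1.85  0.    0.58  1.25]
t 8.60 nest [13.53  1.37] z 15.77 Fnest [-12.22  -0.07] Fz -2.21 op 0.00 joints [-0.25  0.69  1.85  0.    0.58  1.25]
t 8.65 nest [13.55  1.36] z 15.76 Fnest [-12.47  -0.72] Fz -0.46 op 0.01 joints [-0.25  0.69  1.85  0.    0.58  1.25]
```

```bash
python3 -m crank '[[-0.4,0.7,-2.8,0,0,0],[-0.4,0.7,-3.1,0,0,0],[-0.4,0.7,-3.1,0,0,0],[-0.4,0.7,-3.1,0,0,0]]' 0; python3 -c "
from h import *
F=[]
for i in range(16):
  st() if i%4==0 else 0; F.append((env.state()['ft_force'][:2]@RN)[0]); vision.read_camera('scene')
print(np.round(F,1),np.mean(F))
st()"
```

```text
t: 9.05
eef_pos: [573.9, -81.1, 15.9]
tcp_rot: [-1.541, -0.008, -1.503]
ft_force: [13.1, 1.3, -1.0]
opening: 0.006
t 9.05 nest [13.75  1.63] z 15.87 Fnest [-13.12  -0.38] Fz -0.96 op 0.01 joints [-0.26  0.68  1.86  0.    0.57  1.24]
t 9.25 nest [13.72  1.65] z 15.90 Fnest [-12.39  -0.59] Fz -0.84 op 0.01 joints [-0.26  0.68  1.86  0.    0.57  1.24]
t 9.45 nest [13.73  1.63] z 15.89 Fnest [-13.5    0.45] Fz -0.92 op 0.00 joints [-0.26  0.68  1.86  0.    0.57  1.24]
t 9.65 nest [13.73  1.62] z 15.89 Fnest [-12.52  -0.16] Fz -0.95 op 0.01 joints [-0.26  0.68  1.86  0.    0.57  1.24]
[-13.1 -12.7 -13.3 -13.7 -12.4 -13.6 -13.  -12.4 -13.5 -13.2 -13.  -12.8
 -12.5 -13.3 -11.5 -12.3] -12.894644780805221
t 9.85 nest [13.73  1.63] z 15.91 Fnest [-12.34  -0.43] Fz -1.19 op 0.00 joints [-0.26  0.68  1.86  0.    0.57  1.24]
```

```bash
python3 -m crank '[[-1,0,3,0,0,0],[-1,-1,10,0,0,0],[-1,-3,25,0,0,0],[-1,-30,25,0,0,0],[-1,-70,25,0,0,0]]' 0; python3 -c "
from h import *
st();go(75,135,110)"
```

```text
t: 10.35
eef_pos: [595.4, -77.6, 85.3]
tcp_rot: [-1.547, -0.006, -1.502]
ft_force: [-1.1, 0.4, 0.4]
opening: 0.005
t 10.35 nest [-7.94 -0.36] z 85.28 Fnest [ 1.05 -0.45] Fz 0.42 op 0.01 joints [-0.24  0.6   1.76  0.    0.75  1.26]
shift [135.6 -25.9 -82.2] turn [-1.4 -0.   0.4]
```

```bash
python3 -m crank '[[30,-26,-15,-1.4,0,0.4],[65,-26,-38,-1.4,0,0.4],[100,-26,-60,-1.4,0,0.4],[135,-26,-82,-1.4,0,0.4],[135.5,-26,-82,-1.4,0,0.4]]' 0; python3 -c "
from h import *
import cv2
st();go(75,125,42)
for n in ('top','scene'):
  p,d=vision.read_camera(n);cv2.imwrite('pics/%s4.png'%n,p)
t=cv2.imread('pics/top4.png')[110:270,215:335];s=cv2.imread('pics/scene4.png')[170:290,150:300]
cv2.imwrite('pics/c4.png',np.hstack([cv2.resize(t,(420,560)),cv2.resize(s,(380,560))]))"
```

```text
t: 10.85
eef_pos: [520.1, -221.4, 110.1]
tcp_rot: [-1.573, 0.001, -1.506]
ft_force: [0.7, 0.7, 0.0]
opening: 0.006
t 10.85 nest [ 77.12 137.94] z 110.09 Fnest [-0.74 -0.62] Fz 0.03 op 0.01 joints [-0.52  0.54  1.81  0.    0.79  0.99]
shift [-12.9  68.1   2.2] turn [ 0.1 -0.2 -0.1]
```

View pics/c4.png

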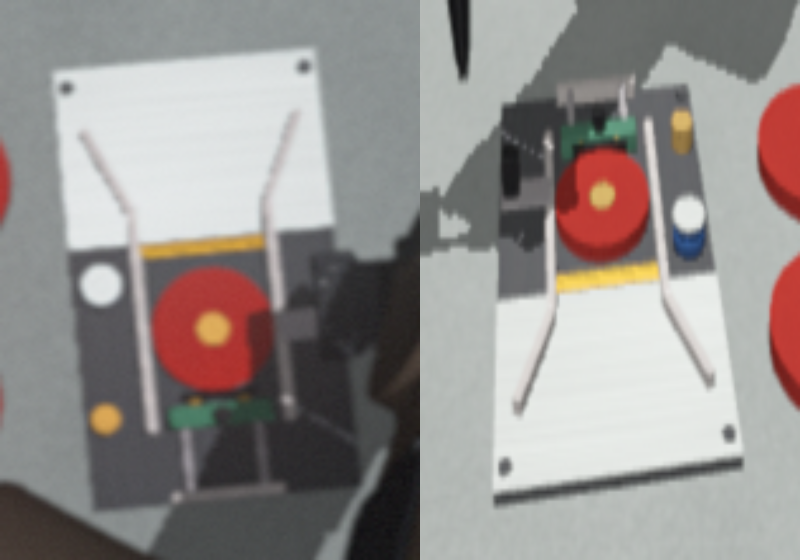

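```bash
python3 -m crank '[[0,25,2,0,0,0],[0,50,2,0,0,0],[0,68,2,0,-0.2,0],[0,69,2,0,-0.2,0]]' 0; python3 -c "
from h import *
st();go(75,118,41)
p,d=vision.read_camera('scene');c=vision.calibration('scene');f=192/np.tan(np.radians(c['vertical_fov']/2))
v,u=np.mgrid[:384,:512]; X=np.stack([(u-c['cx'])/f*d,(v-c['cy'])/f*d,d],-1)@c['pose'][:3,:3].T+c['pose'][:3,3]
P=p.astype(int);m=(P[...,2]>80)&(P[...,1]<70)&(P[...,0]<70)&(d>0)
N=nest(X.reshape(-1,3)).reshape(384,512,2);m&=(abs(N[...,1])<60)&(N[...,0]>0)&(N[...,0]<140)&(X[...,2]>5)
A=np.c_[N[m],np.ones(m.sum())];k=np.linalg.lstsq(A,X[...,2][m],rcond=None)[0];print(m.sum(),k,k@[68,0,1],N[m].min(0),N[m].max(0))
"
```

```text
t: 11.35
eef_pos: [523.1, -216.7, 39.1]
tcp_rot: [-1.575, 0.004, -1.499]
ft_force: [-0.2, 0.3, 0.7]
opening: 0.002
t 11.35 nest [ 73.73 133.46] z 39.06 Fnest [ 0.18 -0.29] Fz 0.67 op 0.00 joints [-0.51  0.64  1.86  0.    0.65  0.99]
shift [-15.5  -1.9  -1.2] turn [ 0.3  0.1 -0.2]Traceback (most recent call last):
  File "<string>", line 7, in <module>
    N=nest(X.reshape(-1,3)).reshape(384,512,2);m&=(abs(N[...,1])<60)&(N[...,0]>0)&(N[...,0]<140)&(X[...,2]>5)
      ~~~~^^^^^^^^^^^^^^^^^
  File "h.py", line 18, in nest
    def nest(p): return (np.asarray(p)[:2]-O)@RN
                         ~~~~~~~~~~~~~~~~~^~
ValueError: operands could not be broadcast together with shapes (2,3) (2,)
```

```bash
sed -i 's/np.asarray(p)\[:2\]/np.asarray(p)[...,:2]/' h.py; cat > flat.py <<'E'
from h import *
def flat():
    p,d=vision.read_camera('scene');c=vision.calibration('scene');f=192/np.tan(np.radians(c['vertical_fov']/2))
    v,u=np.mgrid[:384,:512]; X=np.stack([(u-c['cx'])/f*d,(v-c['cy'])/f*d,d],-1)@c['pose'][:3,:3].T+c['pose'][:3,3]
    P=p.astype(int);m=(P[...,2]>80)&(P[...,1]<70)&(P[...,0]<70)&(d>0)
    N=nest(X);m&=(abs(N[...,1])<60)&(N[...,0]>0)&(N[...,0]<140)&(X[...,2]>15)
    A=np.c_[N[m],np.ones(m.sum())];k=np.linalg.lstsq(A,X[...,2][m],rcond=None)[0];print(m.sum(),k,k@[68,0,1],N[m].min(0),N[m].max(0))
    return p
E
python3 -c "
from flat import *
flat()"; python3 -m crank '[[-4,-1,0,0,0,0],[-8,-2,0,0,0,0],[-11,-2,0,0,0,0],[-14,-2,0,0,0,0]]' 0; python3 -c "
from h import *
st()"
```

```text
596 [ 8.56180132e-03 -4.80492242e-05  1.98164561e+01] 20.39865859902178 [ 20.56659173 -46.20045676] [127.6927118  51.1278253]
t: 11.85
eef_pos: [523.2, -203.3, 43.7]
tcp_rot: [-1.572, 0.002, -1.5]
ft_force: [0.6, -0.1, -0.2]
opening: 0.003
t 11.85 nest [ 72.79 120.08] z 43.70 Fnest [-0.62  0.17] Fz -0.24 op 0.00 joints [-0.49  0.63  1.87  0.    0.64  1.01]
```

```bash
python3 -m crank '[[-2,1,-1,0,0,0],[-4,2,-2,0,0,0],[-6,2,-2,0,0,0]]' 0; python3 -c "
from h import *
st()";  python3 -m crank '[[-2,0,0,0,0,0],[-4,0,0,0,0,0],[-5,0,0,0,0,0]]' 0; python3 -c "
from h import *
st()"
```

```text
t: 12.15
eef_pos: [520.5, -197.3, 41.6]
tcp_rot: [-1.572, 0.002, -1.5]
ft_force: [-1.2, -0.2, -1.0]
opening: 0.004
t 12.15 nest [ 75.03 113.91] z 41.58 Fnest [1.2  0.09] Fz -0.99 op 0.00 joints [-0.48  0.63  1.88  0.    0.63  1.02]
t: 12.45
eef_pos: [520.2, -192.4, 41.6]
tcp_rot: [-1.572, 0.001, -1.5]
ft_force: [0.4, -2.6, -0.9]
opening: 0.002
t 12.45 nest [ 74.99 108.96] z 41.58 Fnest [-0.2   2.61] Fz -0.93 op 0.00 joints [-0.47  0.63  1.89  0.    0.63  1.03]
```

```bash
python3 -m crank '[[-2,0,0,0,0,0],[-4,0,0,0,0,0],[-6,0,0,0,0,0],[-8,0,0,0,0,0],[-10,0,0,0,0,0]]' 0; python3 -c "
from h import *
st()";  python3 -m crank '[[-2,0,0,0,0,0],[-4,0,0,0,0,0],[-6,0,0,0,0,0],[-8,0,0,0,0,0],[-10,0,0,0,0,0]]' 0; python3 -c "
from h import *
st()"
```

```text
t: 12.95
eef_pos: [519.4, -182.2, 41.6]
tcp_rot: [-1.572, 0.001, -1.5]
ft_force: [-0.3, -3.0, -0.7]
opening: 0.005
t 12.95 nest [75.04 98.79] z 41.57 Fnest [0.47 2.93] Fz -0.66 op 0.00 joints [-0.46  0.62  1.9   0.    0.62  1.04]
t: 13.45
eef_pos: [518.7, -172.1, 41.6]
tcp_rot: [-1.572, 0.001, -1.5]
ft_force: [-0.7, -2.8, -1.1]
opening: 0.005
t 13.45 nest [75.07 88.62] z 41.58 Fnest [0.86 2.74] Fz -1.09 op 0.01 joints [-0.44  0.62  1.91  0.    0.62  1.06]
```

```bash
python3 -m crank '[[-1.5,0,0,0,0,0],[-3,0,0,0,0,0],[-4.5,0,0,0,0,0],[-6,0,0,0,0,0],[-6.5,0,0,0,0,0]]' 0; python3 -c "
from h import *
st()";  python3 -m crank '[[-1,0,0,0,0,0],[-1.5,0,0,0,0,0],[-2,0,0,0,0,0]]' 0; python3 -c "
from h import *
st()"
```

```text
t: 13.95
eef_pos: [518.4, -166.1, 41.7]
tcp_rot: [-1.572, 0.0, -1.499]
ft_force: [-1.2, -11.5, -2.6]
opening: 0.003
t 13.95 nest [75.   82.64] z 41.66 Fnest [ 2.03 11.35] Fz -2.64 op 0.00 joints [-0.43  0.62  1.91 -0.    0.61  1.07]
t: 14.25
eef_pos: [518.5, -165.9, 41.7]
tcp_rot: [-1.571, -0.002, -1.498]
ft_force: [-3.8, -21.3, -4.0]
opening: 0.005
t 14.25 nest [74.9  82.47] z 41.74 Fnest [ 5.27 20.98] Fz -4.04 op 0.00 joints [-0.43  0.62  1.91 -0.    0.61  1.07]
```

```bash
python3 -m crank '[[5,0,0,0,0,0],[15,0,0,0,0,0],[30,-3,0,0,0,0],[40,-40,0,0,0,0],[60,-80,0,0,0,0]]' 0; python3 -m crank '[[40,-20,0,0,0,0],[80,-40,0,0,0,0],[120,-60,0,0,0,0],[150,-60,0,0,0,0],[150,-60,0,0,0,0]]' 0; python3 -c "
from flat import *
import cv2
st();p=flat();cv2.imwrite('pics/scene5.png',p)
q,d=vision.read_camera('top');cv2.imwrite('pics/top5.png',q)
cv2.imwrite('pics/c5.png',np.hstack([cv2.resize(q[115:265,220:330],(440,600),interpolation=2),cv2.resize(p[180:280,165:285],(360,600),interpolation=2)]))"
```

```text
t: 14.75
eef_pos: [522.2, -225.9, 122.2]
tcp_rot: [-1.574, -0.0, -1.498]
ft_force: [0.3, -0.6, 0.6]
opening: 0.003
t: 15.25
eef_pos: [532.8, -379.6, 182.6]
tcp_rot: [-1.572, -0.001, -1.501]
ft_force: [-1.3, 0.1, -1.1]
opening: 0.004
t 15.25 nest [ 75.3  296.65] z 182.62 Fnest [ 1.27 -0.2 ] Fz -1.13 op 0.00 joints [-0.72  0.56  1.52 -0.    1.06  0.78]
541 [ 1.03600598e-02 -2.07570742e-04  1.97498622e+01] 20.45434625609343 [ 19.86618496 -46.87405903] [128.59398367  51.17130199]
```

View pics/c5.png

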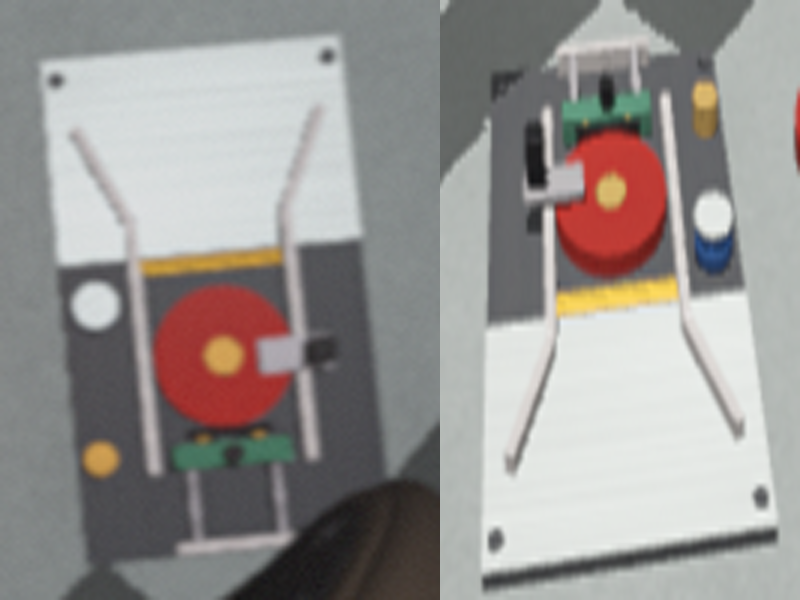

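View pics/scene5.png

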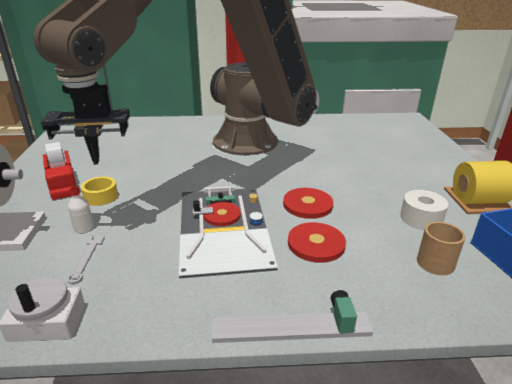

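```bash
python3 -c "
from h import *
print(nest(tc(360,347,56))-nest(tc(320,349,56)), nest(tc(223,356,20)));print(job.job_done())"
```

```text
[ 1.12348048 27.50659269] [7.18505188e+01 5.02455115e-02]
the job is handed in; nothing more can be done
None
```

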